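# Check a blank in its die under the pull-out magnifier

### The job

Lay the large round blank flat in the round cavity of the die and let go of it. Then squeeze the release button on the magnifier's handle, pull the telescoping arm out past its first stop to its second stop so that the lens stands over the blank, and finish while still gripping the handle and holding the arm fully out, because it springs back when let go. Leave the blank seated and everything else where it lies.

Things in the scene. Friction and masses are not known exactly. Their poses are not given: they have to be found in the camera images.
- station: The inspection station, screwed to the bench: a plywood board 535 x 110 x 10 mm carrying a die and a telescoping magnifier. Origin on the bench surface; its x axis is the direction in which the telescope is pulled out, z up. Along its x: fixed aluminium tube (25 mm thick, axis 100 mm above the bench, y = 0) from -350 to -145 mm, on two grey posts; die block centred at +115 mm.
- die_seat (a point): Centre of the floor of the die's round cavity, 30 mm above the bench. The die is a dark steel block 90 x 90 mm whose top is 35 mm above the bench; the cavity is 53 mm across and 5 mm deep, so a seated blank stands 9 mm proud and its centre lies 7 mm above this point.
- disc_big_center (a point): The large round blank: plain aluminium disc 50 mm in diameter, 14 mm thick, about 75 g, lying flat on the bench; point at its centre, half-way up, z axis along the disc's axis.
- disc_small_center (a point): A smaller round aluminium blank, 36 mm in diameter, 14 mm thick, not wanted; point at its centre.
- square_center (a point): A square aluminium blank, 46 x 46 x 14 mm, not wanted; point at its centre.
- handle (a point): Middle of the gripping part of the black handle, 145 mm above the bench; axes as the station's. An upright block 40 mm long (station x), 30 wide (y), 82 tall; its top is 25 mm above this point, its sides are free down to 35 mm below it (lower down a latch bar runs along the +y side). The lens lies 90 mm ahead (+x) and 45 mm lower. It can only travel along station x, by 140 mm.
- button_cap (a point): Outer face of the grey release button, a round cap 20 mm across in the middle of the handle's -y side (station axes), at the height of the handle point and 24 mm from it. It goes in 7 mm towards +y, so handle and button measure 39 mm across, 32 mm with the button in. It is pressed by gripping handle and button together across y; spring 1.4 to 4.5 N.
- lens (a point): Centre of the magnifier lens, 76 mm across its ring, 100 mm above the bench; it moves with the handle and lies over the die when the telescope is at its second stop.
- button (a joint): Release button: 0 out, 0.007 m fully in. At 0 a latch locks the telescope shut; from about 0.005 m it is free. It springs out.
- slim_rod (a joint): First section of the telescope (slim rod with handle and lens), 0 shut to 0.07 m at the first stop; its spring pulls back with about 1.5 to 2.5 N.
- mid_tube (a joint): Second section (middle tube), 0 shut to 0.07 m at the second stop, a hard end; it follows once the first section is fully out, its spring pulling back with about 4 to 5 N. Fully out both read 0.07.
- tape: Bystander: yellow tape measure lying flat, 60 x 60 mm, 38 mm tall; origin under its centre.
- driver: Bystander: screwdriver lying on the bench.
- jar: Bystander: glass jar 60 mm across, 75 mm tall; origin under its centre.
- oil: Bystander: white oil bottle 52 mm across, 130 mm tall; origin under its centre.
- nailbox: Bystander: carton of nails 100 x 65 x 45 mm; origin under its centre.
Mind the look-alikes: they are no part of the job. What is shaped like the part that bears disc_big_center but brown or turquoise is not meant.

How it is judged:
By the outcome, as a careful person would: the job done as asked, in the order asked, and still so for the second after the job is handed in, while the arm keeps its last pose, push and grip.
It also fails if it takes over 54 s, if anything falls off the work surface, if the arm or the gripper's body presses on something with over 40 N, if the wrist force passes 120 N, or if a joint passes its speed limit or range.

### The arm

A 6-joint arm with a two-finger parallel gripper is mounted at the origin on the work surface. World frame = base frame: x ahead of the robot, y to its left, z up, the work surface at z = 0. Lengths are in mm, angles in rad, forces in N, time in s.
With the tool pointing down it reaches from about 275 to 825 mm from the base axis. Payload 4.9 kg.
Tool frame: the origin (TCP) lies at the very end of the fingers, on their centre line; the grasp point (between the pads) lies 19 mm behind it; z points along the fingers, y is the direction in which the jaws open and shut (so a half turn about z gives the same grasp; the last joint's range is limited). The gripper opens to 85 mm and grips with 20 to 120 N. Pads are 22 mm wide; open, the fingers measure 114 mm over their backs; the gripper's body (76 mm by 85 mm) begins 54 mm behind the grasp point. The pads swing forward as they close: fully open they stand 13 mm farther back than shut.
Start: joints at [1.177, 0.326, -0.193, 1.052, 0, 1.437], TCP at [141.282, 531.562, 231.281] pointing down, gripper open.
Joint ranges: [-2.65, 2.65], [-0.97, 1.79], [-1.3, 1.35], [-1.93, 2.1], [-1.47, 1.37], [-3.14, 3.14]. Speed limits (rad/s): [2.57, 2.57, 3.14, 3.14, 3.14, 3.14].

### API

Orientations are given as [roll, pitch, yaw] about the fixed x, y, z axes, in that order (R = Rz(yaw) Ry(pitch) Rx(roll)).
In Python, from bench import bot, solve_ik, imaging gives the robot as it stands. Calls block until the motion is done:
- bot.move_ptp(position, orientation): joint-space move of the TCP to a pose.
- bot.movel(position, rot=None, max_speed=150, threshold=None): straight line of the TCP; rot=None keeps the orientation; max_speed is the mean speed in mm/s. With threshold (N) it stops when the force on the tool has changed by that much, and returns True; else False.
- bot.move_j(angles): joint-space move.
- bot.grip(opening, effort=None): opening from 0.0 (shut) to 1.0 (fully open); effort is the grip in N (None keeps the last); returns when the fingers have stopped.
- bot.dwell(seconds).
- solve_ik(position, orientation): joint angles nearest the present ones, or None.
- bot.get_state(): the state.
- imaging.capture(name): name is "side" or "top" or "wrist"; returns the picture (400x640x3 uint8, blue, green, red); there is no depth.
- imaging.camera_model(name): a dict with "K" (3x3 intrinsics, pixels), "position" and "rotation" of the camera in the world. Camera axes: x right, y up, looking along -z (the intrinsics and any distortion apply to the point x, -y, -z); pixel columns grow to the right and rows downward; lengths in mm; the calibration is good to about 2 mm. The wrist camera is an equidistant fisheye: a pixel r from the principal point sees the ray r / f radians off the axis. A picture is of the moment at which its call begins: read the wrist's pose just before it. camera_model takes no time and is no camera call; for the wrist camera it gives the pose at the moment of the call.
A pose or a line that the arm cannot do raises bot.IKError and nothing moves.
- bot.sign_off(): hands the job in, once; it reports no verdict.
The state is a dict: "t": time; "qpos": joint angles; "joint_velocities": joint speeds; "effort": joint torques, N m; "tcp_pos": TCP position; "orientation": TCP orientation; "contact_force": force on the tool from outside, world axes, zero at the start; "wrist_torque": the same for the moment, N m; "opening": opening from 0.0 (shut) to 1.0 (fully open).
Only numpy, scipy, OpenCV 4.12 (cv2) and the standard library are available. Lean on these libraries where they do the work, as an engineer would, in place of code of your own. Each camera call takes 0.05 s, during which the arm holds its last target.

## Working session

There is one attempt and no reset: what is moved stays moved. The work goes in short steps, each a Python script; the robot and the scene stay as the last script left them, time stands still between calls to the robot, and variables do not carry over. Pictures are saved under pics/ and viewed, and the job is handed in when it is done.

```bash
ls; mkdir -p pics
python3 - <<'E'
from bench import bot, solve_ik, imaging
import cv2
for n in ["side","top","wrist"]:
    m=imaging.camera_model(n); print(n,m)
    cv2.imwrite(f"pics/a_{n}.png",imaging.capture(n))
print(bot.get_state())
E
```

```text
pics
side {'K': array([[430.04570192,   0.        , 323.57689552],
       [  0.        , 430.04570192, 194.60141265],
       [  0.        ,   0.        ,   1.        ]]), 'position': array([413.87933548, 802.84227586, 569.65533801]), 'rotation': array([ 1.04836626,  0.02069027, -2.91457359])}
top {'K': array([[505.81009915,   0.        , 311.48130582],
       [  0.        , 505.81009915, 199.51304258],
       [  0.        ,   0.        ,   1.        ]]), 'position': array([ 408.43227691,   47.30049314, 1232.96796442]), 'rotation': array([ 0.1718063 ,  0.02897386, -1.5929665 ])}
wrist {'K': array([[309.70691629,   0.        , 323.15383325],
       [  0.        , 309.70691629, 195.03116052],
       [  0.        ,   0.        ,   1.        ]]), 'position': array([ 64.96940639, 551.54465814, 374.10593496]), 'rotation': array([-0.30598211,  0.00222123,  1.31209949])}
{'t': 0.15, 'qpos': array([ 1.17681863e+00,  3.26799714e-01, -1.93355093e-01,  1.05200213e+00,
        1.12618913e-05,  1.43661569e+00]), 'joint_velocities': array([ 2.97156012e-04,  3.25040996e-05,  3.26326665e-03,  7.43358371e-04,
       -1.72371059e-04,  1.44147044e-03]), 'effort': array([ 6.37995845e-05, -4.43705320e+01,  2.62664437e+01,  1.05021999e-02,
       -1.43189291e-04, -1.74191047e-05]), 'tcp_pos': array([141.08943117, 531.13524968, 230.66716822]), 'orientation': array([-3.14024578e+00, -1.93180411e-04,  2.88179546e+00]), 'contact_force': array([ 0.53190795, -0.200466  , -0.10910039]), 'wrist_torque': array([-0.0057044 , -0.04995314, -0.00261431]), 'opening': 1.003307415016274}
```

View pics/a_top.png

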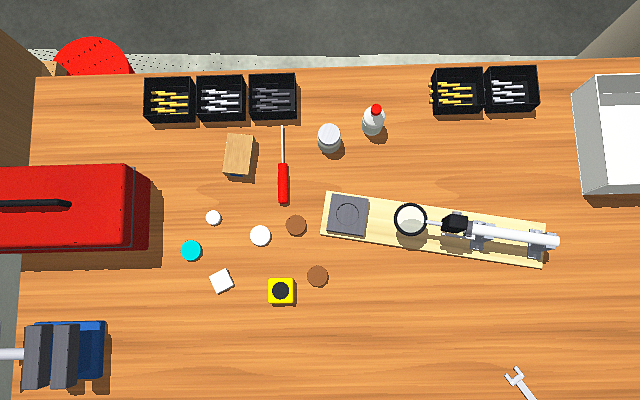

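View pics/a_side.png

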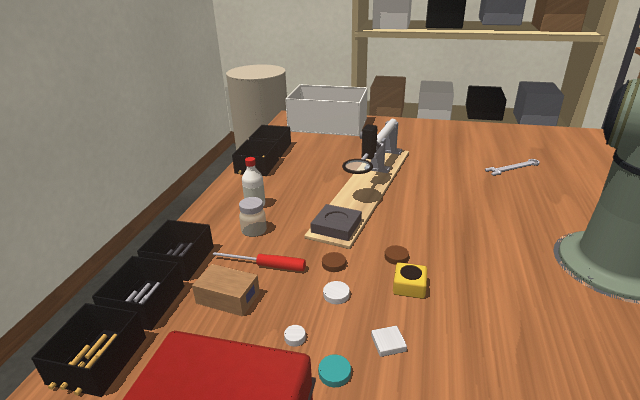

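View pics/a_wrist.png

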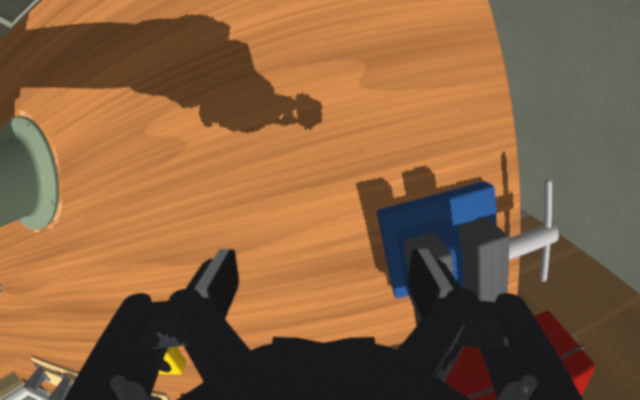

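The top view shows these candidates:
- Aluminium discs: large at (260,236), small at (213,218).
- Square blank at (221,281).
- Brown look-alikes at (297,225) and (317,276), and a turquoise one at (191,251).

The larger plain aluminium disc at (260,236) fits the description. I'll measure it and check it in an enlarged crop.

```bash
cat > h.py <<'E'
import numpy as np, cv2
from scipy.spatial.transform import Rotation as R
from bench import bot, solve_ik, imaging
def ray(m,u,v):
    K=m["K"]; d=np.array([(u-K[0,2])/K[0,0],-(v-K[1,2])/K[1,1],-1.0])
    return R.from_euler('xyz',m["rotation"]).apply(d)
def onplane(m,u,v,z):
    d=ray(m,u,v); p=m["position"]; return p+d*(z-p[2])/d[2]
def proj(m,P):
    c=R.from_euler('xyz',m["rotation"]).inv().apply(np.asarray(P,float)-m["position"])
    K=m["K"]; return np.array([K[0,2]+K[0,0]*c[0]/-c[2], K[1,2]-K[1,1]*c[1]/-c[2]])
def tri(m1,a,m2,b):
    d1=ray(m1,*a);d2=ray(m2,*b);d1/=np.linalg.norm(d1);d2/=np.linalg.norm(d2)
    s=np.linalg.lstsq(np.c_[d1,-d2],m2["position"]-m1["position"],rcond=None)[0]
    p=m1["position"]+s[0]*d1;q=m2["position"]+s[1]*d2
    return (p+q)/2,np.linalg.norm(p-q)
E
python3 - <<'E'
from h import *
t=cv2.imread("pics/a_top.png"); m=imaging.camera_model("top")
s=cv2.imread("pics/a_side.png"); ms=imaging.camera_model("side")
hsv=cv2.cvtColor(t,cv2.COLOR_BGR2HSV)
mk=((hsv[...,1]<60)&(hsv[...,2]>170)).astype(np.uint8)
n,_,st,c=cv2.connectedComponentsWithStats(mk)
for i in range(1,n):
    x,y=c[i]
    if st[i,4]>60 and 180<x<290 and 190<y<310: print("white top",c[i],st[i],onplane(m,x,y,14))
hs=cv2.cvtColor(s,cv2.COLOR_BGR2HSV)
mk=((hs[...,1]<60)&(hs[...,2]>215)).astype(np.uint8)
n,_,st,c=cv2.connectedComponentsWithStats(mk)
for i in range(1,n):
    x,y=c[i]
    if st[i,4]>60 and 270<x<420 and 270<y<360: print("white side",c[i],st[i],onplane(ms,x,y,14))
# board mask
mk=((hsv[...,0]>15)&(hsv[...,0]<35)&(hsv[...,1]>40)&(hsv[...,1]<130)&(hsv[...,2]>150)).astype(np.uint8)
cv2.imwrite("pics/bm.png",cv2.resize(mk[170:300,280:600]*255,None,fx=2.5,fy=2.5))
cv2.imwrite("pics/c_top1.png",cv2.resize(t[170:290,310:570],None,fx=3,fy=3,interpolation=cv2.INTER_CUBIC))
cv2.imwrite("pics/c_disc.png",cv2.resize(t[190:310,170:340],None,fx=4,fy=4,interpolation=cv2.INTER_CUBIC))
cv2.imwrite("pics/c_side1.png",cv2.resize(s[110:260,290:430],None,fx=4,fy=4,interpolation=cv2.INTER_CUBIC))
E
```

```text
white top [212.48780488 216.92073171] [206 210  14  15 164] [584.13979116 321.0844489   14.        ]
white top [259.64814815 234.84259259] [250 225  20  21 324] [537.25423115 205.55416675  14.        ]
white top [220.59891599 280.26287263] [209 268  24  26 369] [430.58142695 299.80168591  14.        ]
white side [335.8021978  289.56593407] [323 281  26  18 364] [539.74244081 207.45249481  14.        ]
white side [294.10810811 332.46332046] [284 325  21  16 259] [586.95069223 322.97790888  14.        ]
white side [388.23259762 338.15110357] [372 326  34  26 589] [432.83765232 302.63875216  14.        ]
```

View pics/c_top1.png

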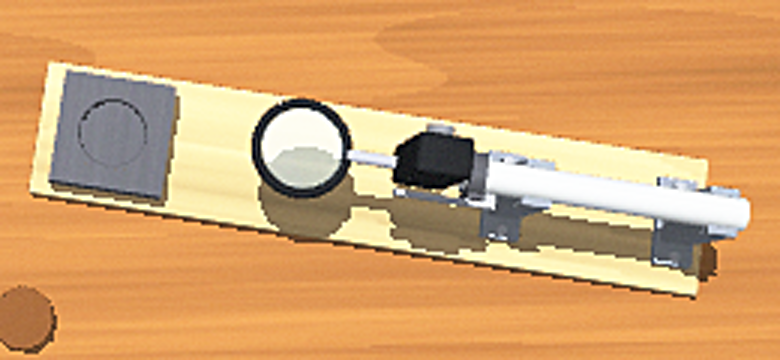

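View pics/c_disc.png

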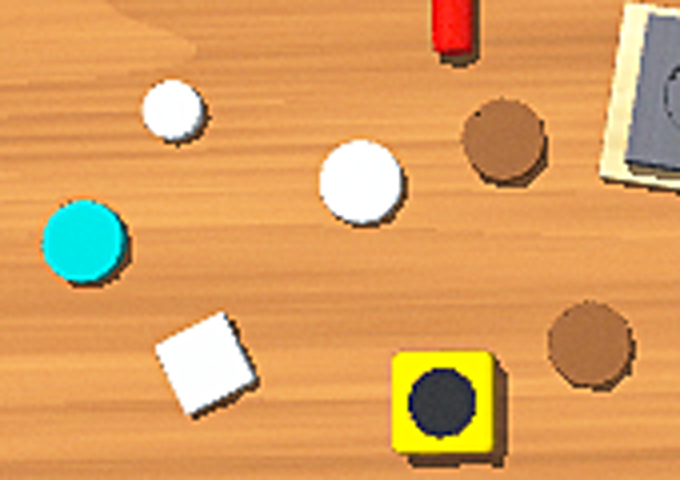

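View pics/c_side1.png

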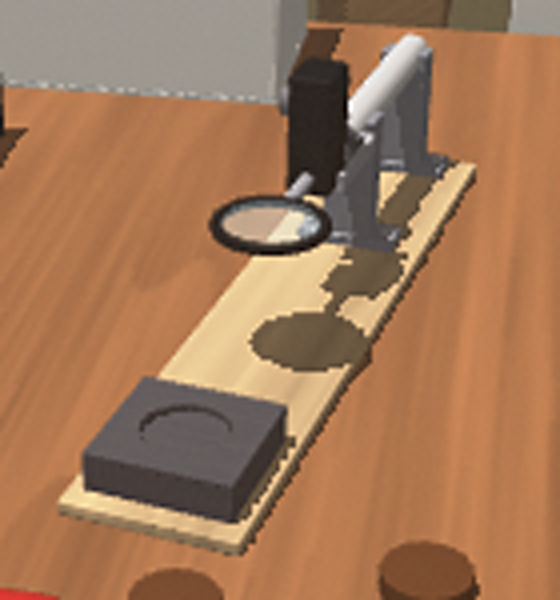

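The enlarged crop confirms it: the plain white-grey 50 mm disc at (260,235). The turquoise and brown ones are decoys, and the small disc and the square are clearly different. Next I'll measure the station.

Run:
```python
from h import *
t=cv2.imread("pics/a_top.png"); m=imaging.camera_model("top")
s=cv2.imread("pics/a_side.png"); ms=imaging.camera_model("side")
# board corners z=10 (crop px /3)
px=lambda u,v:(310+(u+.5)/3-.5,170+(v+.5)/3-.5)
cs=[onplane(m,*px(*p),10)[:2] for p in [(49,63),(31,192),(707,159),(697,297)]]
print("board",np.round(cs,1), np.linalg.norm(cs[0]-cs[2]),np.linalg.norm(cs[0]-cs[1]))
ax1=cs[0]-cs[2];ax2=cs[1]-cs[3];print("yaw",np.arctan2(ax1[1],ax1[0]),np.arctan2(ax2[1],ax2[0]))
D=[onplane(m,*px(*p),35)[:2] for p in [(66,71),(176,85),(165,202),(50,186)]]
print("die",np.round(D,1),np.mean(D,0),[np.linalg.norm(D[i]-D[(i+1)%4]) for i in range(4)])
print("cav top",onplane(m,*px(112,133),35))
sx=lambda u,v:(290+(u+.5)/4-.5,110+(v+.5)/4-.5)
S=[onplane(ms,*sx(*p),35)[:2] for p in [(145,378),(286,406),(235,488),(85,458)]]
print("die side",np.round(S,1),np.mean(S,0),[np.linalg.norm(S[i]-S[(i+1)%4]) for i in range(4)])
print("lens", tri(m,px(301,148),ms,sx(270,224)))
print("lens plane",onplane(m,*px(301,148),100),onplane(ms,*sx(270,224),100))
# handle top z=170 center guess; 
print("handle top",[onplane(m,*px(*p),170)[:2] for p in [(428,134),(473,136),(467,178),(395,183),(397,155)]])
print("handle top side",[onplane(ms,*sx(*p),170)[:2] for p in [(293,62),(348,66)]])
```

```text
board [[ 642.6   41.8]
 [ 536.8   59.2]
 [ 549.7 -482.8]
 [ 440.5 -464. ]] 532.725721295835 107.15289275601837
yaw 1.3955828400872425 1.3887244971826922
die [[630.9  28.5]
 [617.1 -59. ]
 [523.6 -46.5]
 [538.6  43.8]] [577.55198069  -8.30805192] [np.float64(88.58436202845162), np.float64(94.27068388746984), np.float64(91.55575923936885), np.float64(93.53694026597823)]
cav top [579.69495882  -6.64463921  35.        ]
die side [[618.  -56. ]
 [530.4 -41.1]
 [544.9  46.6]
 [631.8  34.3]] [581.27450887  -4.05118341] [np.float64(88.79794800731125), np.float64(88.87810665645502), np.float64(87.85235477773442), np.float64(91.3729514904797)]
lens (array([ 556.48490355, -144.41866606,  100.40660188]), np.float64(2.3804606478188304))
lens plane [ 555.3429629  -144.57745626  100.        ] [ 557.82781529 -145.39678838  100.        ]
handle top [array([ 553.85278397, -221.92134622]), array([ 551.61450463, -253.12413836]), array([ 522.17617571, -246.772127  ]), array([ 519.94268485, -196.65575337]), array([ 539.58315406, -199.34209491])]
handle top side [array([ 559.44778767, -240.40742897]), array([ 523.88657462, -239.38373366])]
```

Run:
```python
from h import *
from math import pi
for yaw in (1.40,1.40-pi):
  for p in ([538,206,200],[538,206,4],[580,-6,150],[580,-6,36],[540,-235,250],[540,-235,124],[564,-97,124]):
    q=solve_ik(p,[pi,0,yaw]); print(round(yaw,2),p,None if q is None else np.round(q,2))
bot.move_ptp([538,206,170],[pi,0,1.40])
s=bot.get_state();print(s['t'],s['tcp_pos'],s['orientation'],s['contact_force'])
m=imaging.camera_model("wrist");print(m)
cv2.imwrite("pics/w1.png",imaging.capture("wrist"))
```

```text
1.4 [538, 206, 200] [ 0.24  0.4  -0.17  1.    0.    1.98]
1.4 [538, 206, 4] [ 0.24  0.62 -0.38  0.57  0.    1.98]
1.4 [580, -6, 150] [-0.14  0.45 -0.23  0.89  0.    1.6 ]
1.4 [580, -6, 36] [-0.14  0.58 -0.35  0.65  0.    1.6 ]
1.4 [540, -235, 250] [-0.54  0.39 -0.05  1.13  0.    1.21]
1.4 [540, -235, 124] [-0.54  0.49 -0.24  0.85  0.    1.21]
1.4 [564, -97, 124] [-0.3   0.46 -0.29  0.83  0.    1.44]
-1.74 [538, 206, 200] [ 0.24  0.4  -0.17  1.    0.   -1.16]
-1.74 [538, 206, 4] [ 0.24  0.62 -0.38  0.57  0.   -1.16]
-1.74 [580, -6, 150] [-0.14  0.45 -0.23  0.89  0.   -1.54]
-1.74 [580, -6, 36] [-0.14  0.58 -0.35  0.65  0.   -1.54]
-1.74 [540, -235, 250] [-0.54  0.39 -0.05  1.13  0.   -1.94]
-1.74 [540, -235, 124] [-0.54  0.49 -0.24  0.85  0.   -1.94]
-1.74 [564, -97, 124] [-0.3   0.46 -0.29  0.83  0.   -1.7 ]
2.025 [537.59652722 206.93394811 170.15807917] [-3.14152785e+00 -3.63198468e-04  1.40165242e+00] [-0.66243489 -0.59764186  0.46739107]
{'K': array([[309.70691629,   0.        , 323.15383325],
       [  0.        , 309.70691629, 195.03116052],
       [  0.        ,   0.        ,   1.        ]]), 'position': array([549.17781328, 283.53072796, 313.70185466]), 'rotation': array([-0.30732405,  0.00097841, -0.1680424 ])}
```

View pics/w1.png

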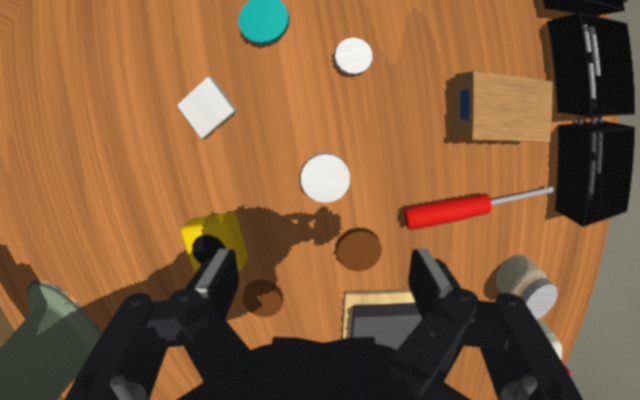

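The wrist view shows the large aluminium disc at (325,178). The small disc is at (353,55), the square at (206,107) and the brown disc at (358,249).

```bash
cat >> h.py <<'E'
def wray(m,u,v):
    K=m["K"]; a=np.array([u-K[0,2],v-K[1,2]]); r=np.hypot(*a); th=r/K[0,0]
    d=np.array([np.sin(th)*a[0]/r,-np.sin(th)*a[1]/r,-np.cos(th)])
    return R.from_euler('xyz',m["rotation"]).apply(d)
def won(m,u,v,z):
    d=wray(m,u,v);p=m["position"];return p+d*(z-p[2])/d[2]
def cavity(m,img,box):
    pass
E
python3 - <<'E'
from h import *
m=imaging.camera_model("wrist")
w=cv2.imread("pics/w1.png")
h=cv2.cvtColor(w,cv2.COLOR_BGR2HSV)
mk=((h[...,1]<60)&(h[...,2]>150)).astype(np.uint8)
n,l,st,c=cv2.connectedComponentsWithStats(mk)
for i in range(1,n):
    if st[i,4]>500 and 280<c[i][0]<370 and 130<c[i][1]<230:
        cn=max(cv2.findContours((l==i).astype(np.uint8),0,cv2.CHAIN_APPROX_NONE)[0],key=len)[:,0]
        P=np.array([won(m,*p,14)[:2] for p in cn]); 
        (x,y),r=cv2.minEnclosingCircle(P.astype(np.float32))
        print(st[i],c[i],won(m,*c[i],14),"enc",x,y,r)
cv2.imwrite("pics/w1c.png",cv2.resize(w[140:230,280:380],None,fx=5,fy=5))
# move over die & look
from math import pi
bot.movel([572,-40,170],rot=[pi,0,1.40],max_speed=250)
s=bot.get_state();print(s['t'],s['tcp_pos'],s['contact_force'])
m=imaging.camera_model("wrist");print(m['position'],m['rotation'])
cv2.imwrite("pics/w2.png",imaging.capture("wrist"))
E
```

```text
[ 300  153   50   49 1914] [324.78526646 177.48432602] [537.65187919 207.74072411  14.        ] enc 537.5150146484375 207.2882537841797 25.36510467529297
3.2167 [571.67670231 -38.89339003 169.918395  ] [-0.86648654 -0.03771212 -0.35215746]
[583.3497195   37.67472769 313.48468991] [-0.30715615  0.00147011 -0.16842145]
```

View pics/w1c.png

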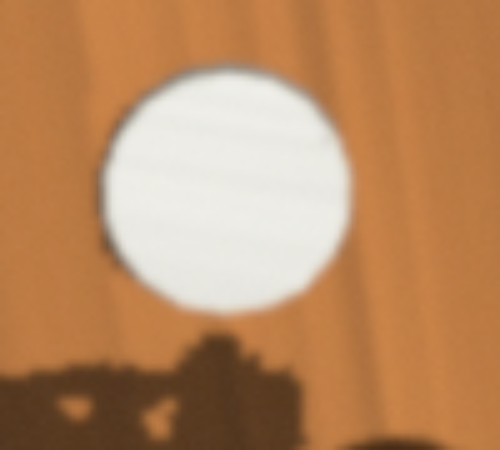

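View pics/w2.png

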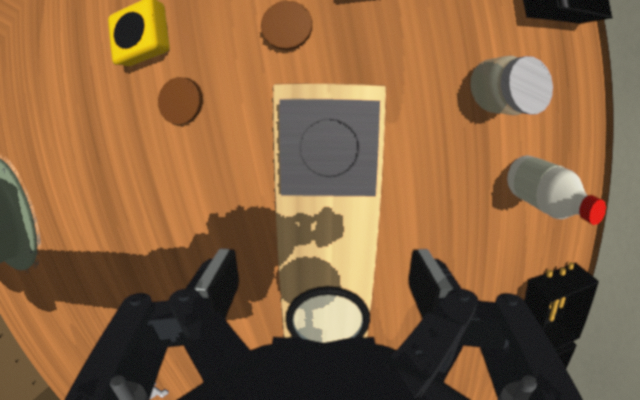

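The wrist view shows the die at (328,147) with the cavity outline clear around (329,148). The lens is at (328,317), well below the tool.

Run:
```python
from h import *
m=imaging.camera_model("wrist")
w=cv2.imread("pics/w2.png"); g=cv2.cvtColor(w,cv2.COLOR_BGR2GRAY)
cv2.imwrite("pics/w2c.png",cv2.resize(w[80:210,260:400],None,fx=5,fy=5,interpolation=cv2.INTER_CUBIC))
# radial edge: darkest pixel along rays from centre
from scipy.ndimage import map_coordinates, gaussian_filter
gg=gaussian_filter(g.astype(float),0.7)
c=np.array([329.,148.]);pts=[]
for a in np.linspace(0,2*np.pi,120,endpoint=False):
    r=np.arange(22,37,.25); x=c[0]+r*np.cos(a);y=c[1]+r*np.sin(a)
    v=map_coordinates(gg,[y,x],order=1);i=v.argmin()
    if v[i]<np.median(v)-8: pts.append([x[i],y[i]])
pts=np.array(pts);P=np.array([won(m,*p,35)[:2] for p in pts]);print(len(P))
from scipy.optimize import least_squares
f=least_squares(lambda q:np.hypot(*(P-q[:2]).T)-q[2],[580,-6,26.5],loss='soft_l1').x
print("cav circle",f,np.abs(np.hypot(*(P-f[:2]).T)-f[2]).mean())
d=np.degrees(np.arctan2(*(pts-c).T[::-1]));print(np.round(np.sort(d)[::6]))
mk=((g>60)&(g<115)&(cv2.cvtColor(w,cv2.COLOR_BGR2HSV)[...,1]<60)).astype(np.uint8)
mk=cv2.morphologyEx(mk,cv2.MORPH_CLOSE,np.ones((5,5)))
n,l,st,cc=cv2.connectedComponentsWithStats(mk);i=l[120,300];print(st[i])
cn=max(cv2.findContours((l==i).astype(np.uint8),0,cv2.CHAIN_APPROX_NONE)[0],key=len)[:,0]
Q=np.array([won(m,*p,35)[:2] for p in cn]).astype(np.float32);print(cv2.minAreaRect(Q))
```

```text
89
cav circle [580.68208018  -5.88814146  26.11483607] 0.18622387766549653
[-159. -114.  -78.  -60.  -42.  -24.   -6.   12.   30.   48.   66.   84.
  102.  120.  141.]
[ 279  100  100   95 9166]
((580.10986328125, -5.955135345458984), (87.74492645263672, 89.0749740600586), 79.92884063720703)
```

View pics/w2c.png

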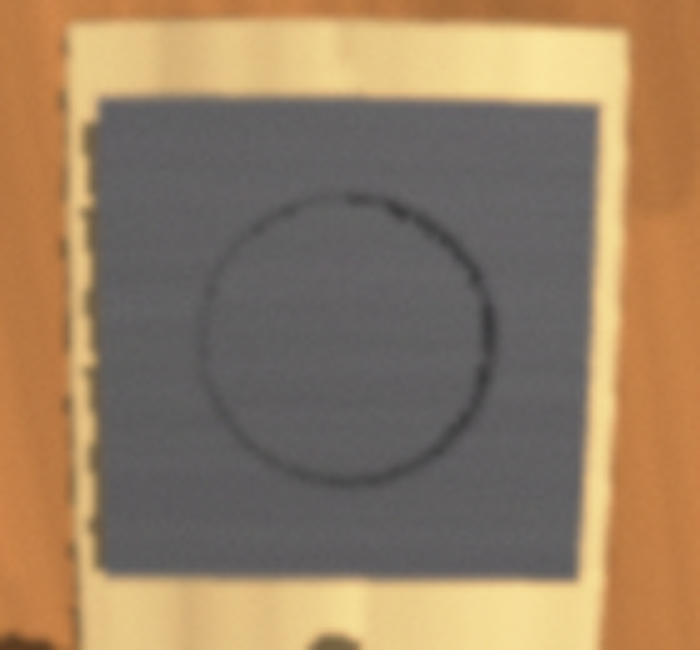

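Run:
```python
from h import *
from math import pi
bot.grip(0.76,30)
bot.movel([537.6,207.3,60],rot=[pi,0,1.395],max_speed=250)
for i in range(3):
    s=bot.get_state();print(s['t'],s['tcp_pos'],s['orientation'],s['contact_force'],s['opening']); bot.dwell(.1)
cv2.imwrite("pics/w3.png",imaging.capture("wrist"))
cv2.imwrite("pics/s3.png",cv2.resize(imaging.capture("side")[180:380,200:440],None,fx=3,fy=3))
```

```text
4.85 [538.19501119 206.51697688  60.47642196] [3.14069284e+00 8.41466071e-05 1.39388226e+00] [ 0.58403991  0.15395635 -0.35696912] 0.7651684682989021
4.95 [538.37550386 206.26643541  60.63669644] [ 3.14049944e+00 -1.89148459e-04  1.39320147e+00] [ 0.4212156   0.51738234 -0.33381507] 0.7589683873648029
5.05 [538.25193739 206.38488804  60.5311167 ] [ 3.14072316e+00 -2.60102688e-04  1.39331767e+00] [-0.14823088 -0.68532313  0.74410592] 0.7614407897744283
```

View pics/w3.png

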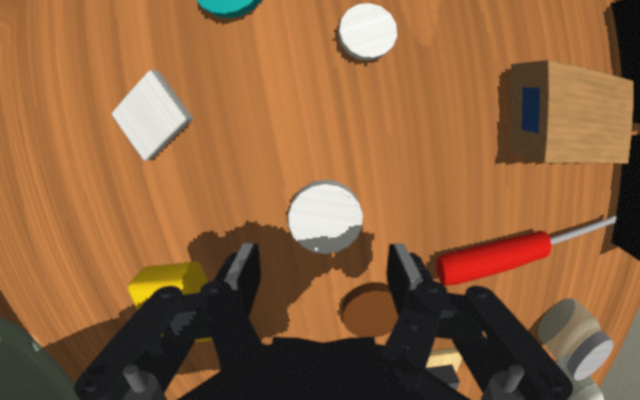

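View pics/s3.png

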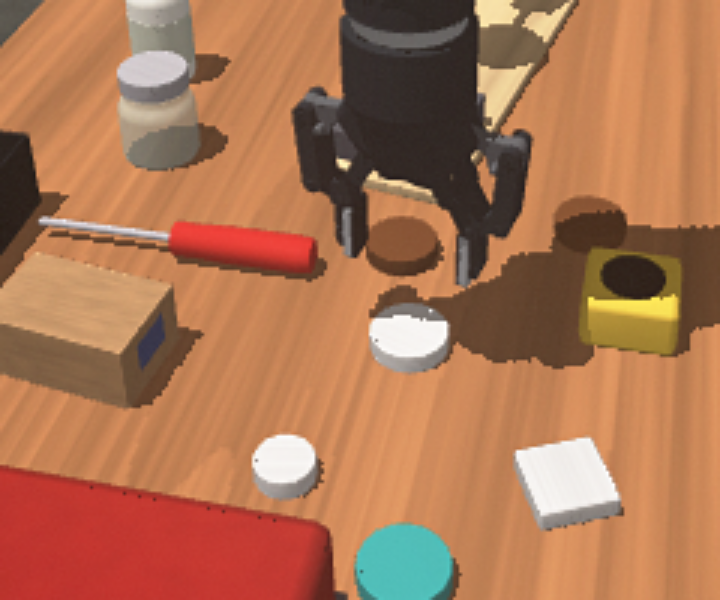

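The arm settles about 1 mm off its command (hysteresis), so I'll correct each commanded target with the measured pose. The disc is centred between the fingers at (325,217). Next I descend to touch the bench, lift slightly, and grip.

```bash
cat >> h.py <<'E'
from math import pi
YAW=1.395
def S(tag=""):
    s=bot.get_state();print(tag,round(s['t'],2),np.round(s['tcp_pos'],2),'yaw',round(s['orientation'][2],4),'F',np.round(s['contact_force'],1),'op',round(s['opening'],3));return s
def goto(p,speed=150,n=2):
    """move, then trim by measured error"""
    p=np.array(p,float);cmd=p.copy()
    bot.movel(list(cmd),rot=[pi,0,YAW],max_speed=speed)
    for _ in range(n):
        bot.dwell(.08);e=p-np.mean([bot.get_state()['tcp_pos'] for _ in range(3)],0)
        if np.abs(e).max()<.25:break
        cmd=cmd+e;bot.movel(list(cmd),rot=[pi,0,YAW],max_speed=40)
    return cmd
E
python3 - <<'E'
from h import *
c=goto([537.6,207.3,24],120);S("above")
hit=bot.movel([c[0],c[1],-14],rot=[pi,0,YAW],max_speed=25,threshold=5)
s=S("hit %s"%hit)
E
```

```text
above 6.37 [537.45 207.23  23.68] yaw 1.395 F [ 0.4 -0.2  0.5] op 0.758
hit True 7.46 [537.25 207.15  -6.25] yaw 1.395 F [-0.9  0.3  5.6] op 0.758
```

Run:
```python
from h import *
c=goto([537.5,207.3,2.8],60);S("lifted")
bot.grip(0.45,35);S("gripped")
bot.movel([c[0],c[1],60],max_speed=100)
S("up")
m=imaging.camera_model("wrist");w=imaging.capture("wrist");cv2.imwrite("pics/w4.png",w)
cv2.imwrite("pics/s4.png",cv2.resize(imaging.capture("side")[180:380,200:440],None,fx=3,fy=3))
```

```text
lifted 7.85 [537.51 207.29   2.82] yaw 1.395 F [ 0.1 -0.5 -0.2] op 0.757
gripped 8.13 [537.47 207.25   3.04] yaw 1.395 F [0.4 0.4 4.3] op 0.563
up 8.86 [537.08 207.22  59.6 ] yaw 1.395 F [ 0.4  0.4 -1.2] op 0.566
```

View pics/w4.png

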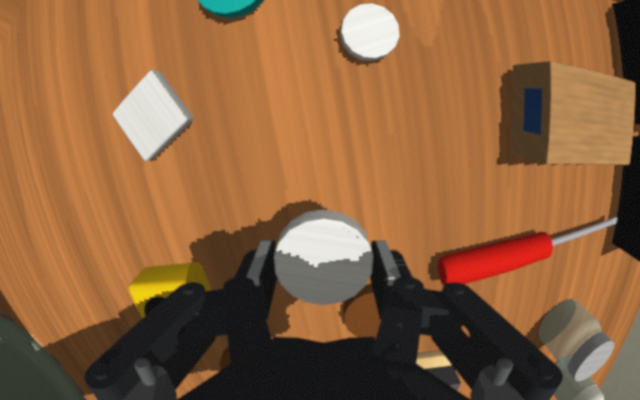

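View pics/s4.png

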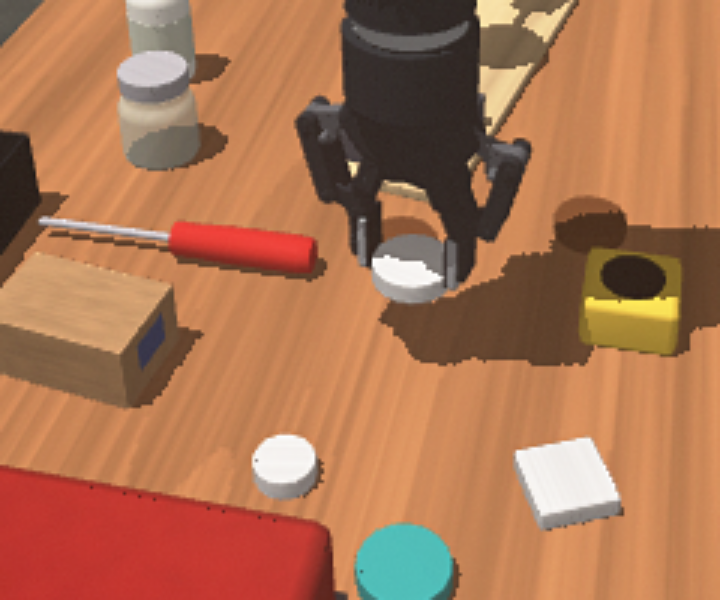

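The blank is gripped level, at (323,257) in the wrist view. I'll check its centre relative to the TCP, then move over the die.

Run:
```python
from h import *
s=S();m=imaging.camera_model("wrist")
z=s['tcp_pos'][2]-3+14
P=[won(m,*p,z) for p in [(323.5,257),(323.5,210.5),(323.5,303.5),(274.5,252),(372.5,252)]]
print(np.round(P,1))
print("mid of far/near",(P[1]+P[2])/2,"minus tcp",(P[1]+P[2])/2-s['tcp_pos'])
c=goto([580.4,-5.9,75],200);S("over die")
cv2.imwrite("pics/w5.png",imaging.capture("wrist"))
cv2.imwrite("pics/s5.png",cv2.resize(imaging.capture("side")[120:270,270:430],None,fx=4,fy=4))
```

```text
8.96 [536.75 207.09  59.14] yaw 1.3949 F [ 0.5  0.  -1.9] op 0.559
[[536.1 211.1  70.1]
 [540.3 234.9  70.1]
 [531.1 182.8  70.1]
 [513.  217.7  70.1]
 [560.  209.4  70.1]]
mid of far/near [535.69647384 208.86990099  70.13876882] minus tcp [-1.05586519  1.78139931 11.        ]
over die 10.87 [580.33  -6.13  74.95] yaw 1.3951 F [-0.1  0.3 -0.4] op 0.563
```

View pics/w5.png

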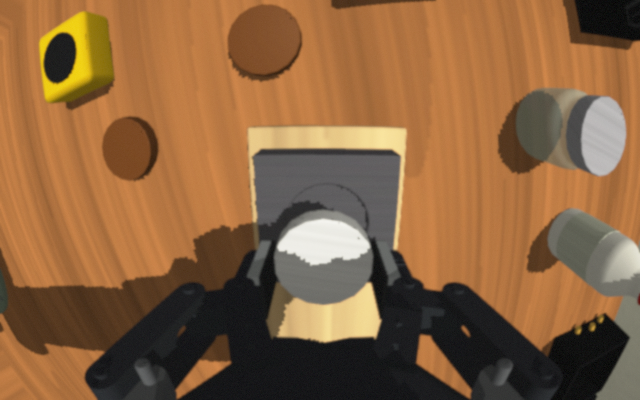

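View pics/s5.png

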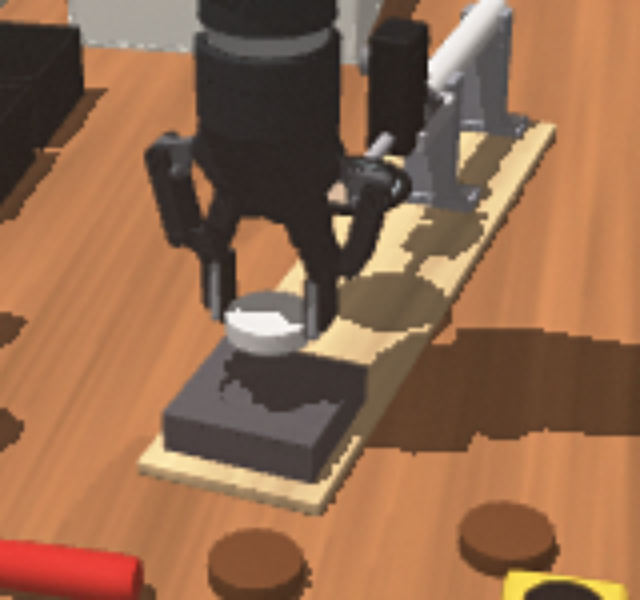

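Run:
```python
import cv2
w=cv2.imread("pics/w5.png");cv2.imwrite("pics/w5c.png",cv2.resize(w[170:315,240:410],None,fx=4.5,fy=4.0,interpolation=cv2.INTER_CUBIC))
w=cv2.imread("pics/w4.png");cv2.imwrite("pics/w4c.png",cv2.resize(w[200:315,250:400],None,fx=5,fy=5,interpolation=cv2.INTER_CUBIC))
```

```text
(no output)
```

View pics/w5c.png

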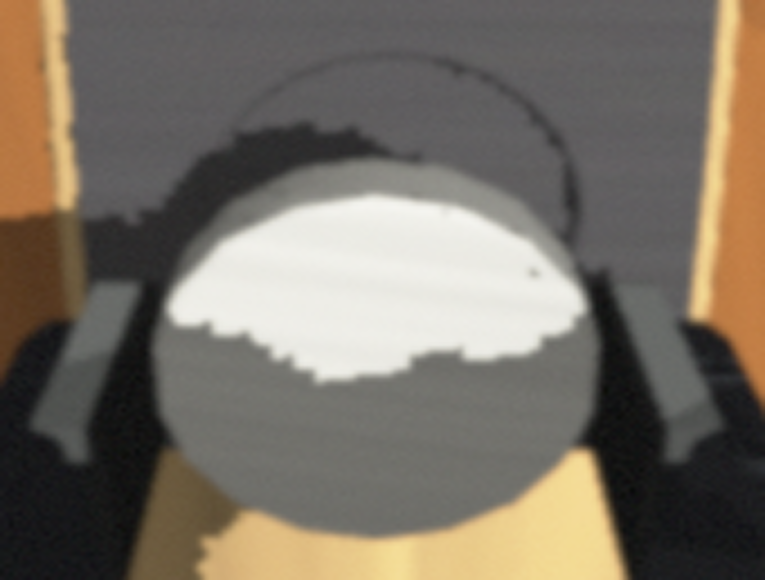

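View pics/w4c.png

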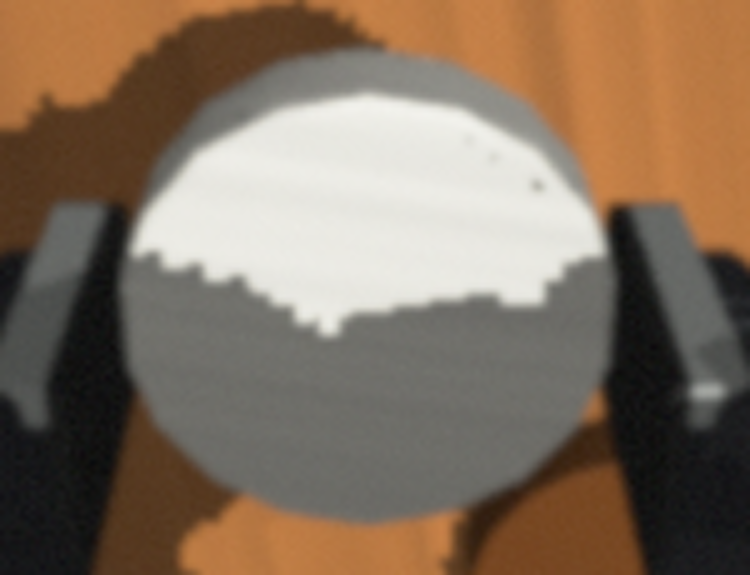

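Run:
```python
from h import *
from scipy.optimize import least_squares
s=S();m=imaging.camera_model("wrist")
pts=[(152,345),(599,345),(376,193),(380,538),(222,241),(535,241),(168,300),(585,300),(180,441),(582,441),(240,498),(520,500)]
px=lambda u,v:(240+(u+.5)/4.5-.5,170+(v+.5)/4-.5)
for z in (s['tcp_pos'][2]+11,s['tcp_pos'][2]+10,s['tcp_pos'][2]+12):
    P=np.array([won(m,*px(*p),z)[:2] for p in pts])
    f=least_squares(lambda q:np.hypot(*(P-q[:2]).T)-q[2],[580,-6,25]).x
    d=f[:2]-s['tcp_pos'][:2]; ex=np.array([np.cos(YAW),np.sin(YAW)]);ey=np.array([-ex[1],ex[0]])
    print(z,f,"rms",np.std(np.hypot(*(P-f[:2]).T)-f[2]),"off station x,y",d@ex,d@ey)
# cavity arc visible here, plane 35
arc=[(245,118),(300,75),(385,52),(460,68),(520,105),(560,160),(577,220)]
P=np.array([won(m,*px(*p),35)[:2] for p in arc])
f2=least_squares(lambda q:np.hypot(*(P-q[:2]).T)-26.5,[580,-6]).x;print("cav",f2)
```

```text
10.97 [580.41  -6.23  74.99] yaw 1.395 F [-0.3  0.5 -1.1] op 0.566
85.99257086139454 [579.07803792  -6.404175    24.75119218] rms 0.22560839799293472 off station x,y -0.4081072790247935 1.2774662216022454
84.99257086139454 [578.97680989  -6.98334604  24.93800075] rms 0.22731116782110547 off station x,y -0.9960558964116542 1.2758415652704973
86.99257086139454 [579.17926596  -5.82500397  24.5643836 ] rms 0.22390562816477907 off station x,y 0.17984131918153623 1.2790908807600672
cav [580.68804312  -6.34698933]
```

Measured in the same wrist image, the blank sits about 1.3 mm to the station's +y side of the TCP. I'll use that relative correction and lower it with contact sensing: seated should read TCP z≈33, resting on the rim ≈38.

Run:
```python
from h import *
c=goto([581.8,-5.7,46],120);S("46")
hit=bot.movel([c[0],c[1],31+c[2]-46],rot=[pi,0,YAW],max_speed=20,threshold=5)
S("hit %s"%hit)
```

```text
46 11.78 [581.78  -5.68  45.97] yaw 1.3949 F [-0.5 -0.  -1.1] op 0.566
hit True 12.38 [581.31  -5.59  33.04] yaw 1.395 F [-0.3  0.1  4.5] op 0.565
```

TCP stopped at z=33.04, as expected for seated. Release and check.

Run:
```python
from h import *
bot.grip(0.78,30);s=S("rel")
p=s['tcp_pos']
bot.movel([p[0],p[1],150],rot=[pi,0,YAW],max_speed=150)
bot.movel([572,-40,170],rot=[pi,0,YAW],max_speed=200)
S("up")
m=imaging.camera_model("wrist");w=imaging.capture("wrist");cv2.imwrite("pics/w6.png",w)
cv2.imwrite("pics/w6c.png",cv2.resize(w[80:210,260:400],None,fx=4,fy=4,interpolation=cv2.INTER_CUBIC))
cv2.imwrite("pics/s6.png",cv2.resize(imaging.capture("side")[110:260,290:430],None,fx=4,fy=4,interpolation=cv2.INTER_CUBIC))
cv2.imwrite("pics/t6.png",imaging.capture("top"))
```

```text
rel 12.71 [580.4   -5.46  32.2 ] yaw 1.395 F [-0.6  0.2 -0.3] op 0.781
up 13.99 [571.78 -40.61 169.53] yaw 1.3934 F [ 0.2  0.1 -1. ] op 0.778
```

View pics/w6c.png

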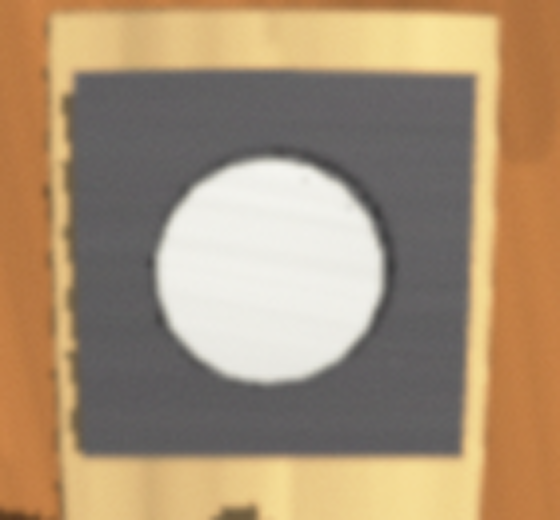

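View pics/s6.png

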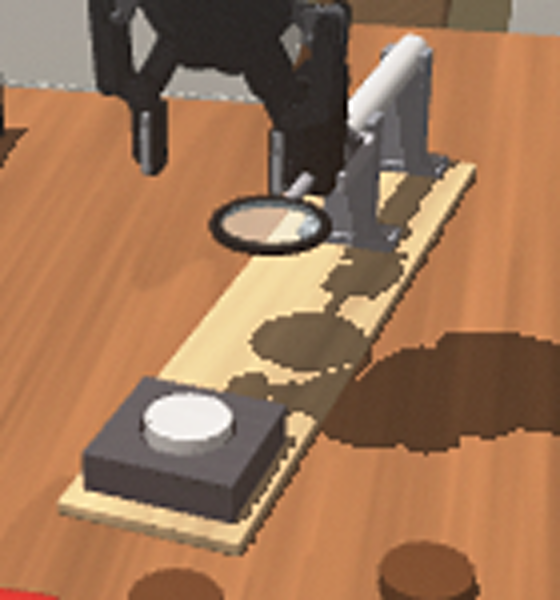

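The blank is seated: evenly ringed by the cavity in the wrist crop, and level and standing proud in the side view. Next is the handle.

```bash
cat >> h.py <<'E'
EX=np.array([np.cos(YAW),np.sin(YAW),0]);EY=np.array([-EX[1],EX[0],0])
DIE=np.array([580.7,-6.0,0])
def st(x,y,z): return DIE+(x-115)*EX+y*EY+np.array([0,0,z])
E
python3 - <<'E'
from h import *
bot.movel(list(st(0,0,240)),rot=[pi,0,YAW],max_speed=200)
goto(st(-115,-1,240),200)
S("over handle")
m=imaging.camera_model("wrist");print(m['position'])
w=imaging.capture("wrist");cv2.imwrite("pics/w7.png",w)
cv2.imwrite("pics/s7.png",cv2.resize(imaging.capture("side")[60:260,260:460],None,fx=3,fy=3,interpolation=cv2.INTER_CUBIC))
E
```

```text
over handle 16.22 [ 541.26 -232.94  239.85] yaw 1.3951 F [-0.5  0.5  1.3] op 0.78
[ 553.34803242 -156.3961832   383.36670181]
```

View pics/w7.png

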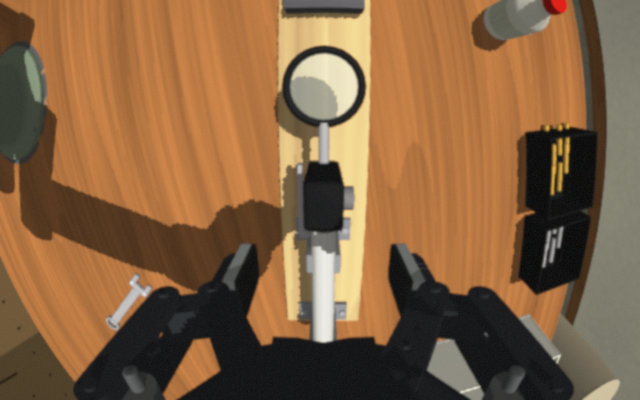

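View pics/s7.png

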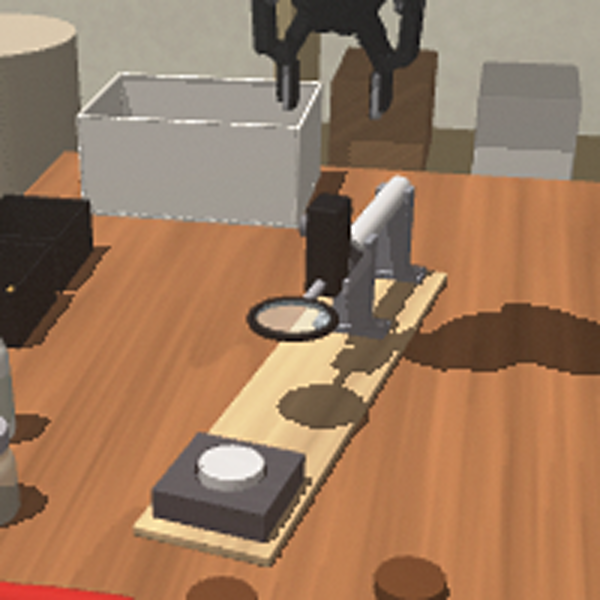

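The wrist view shows the black handle at (323,198), its button on the right at (348,198) and the lens at (324,86).

Run:
```python
from h import *
m=imaging.camera_model("wrist");w=cv2.imread("pics/w7.png")
cv2.imwrite("pics/w7c.png",cv2.resize(w[150:250,275:375],None,fx=6,fy=6,interpolation=cv2.INTER_CUBIC))
def stc(P): d=P-DIE; return np.round([115+d@EX,d@EY,P[2]],1)
for p in [(304.5,230),(342.5,230),(304.5,200),(343,200)]: print(p,stc(won(m,*p,170)))
print("button",stc(won(m,353.5,198,145)), "lens",stc(won(m,324,86.5,100)))
```

```text
(304.5, 230) [-133.5   14.8  170. ]
(342.5, 230) [-133.4  -13.9  170. ]
(304.5, 200) [-109.6   14.3  170. ]
(343, 200) [-109.6  -13.7  170. ]
button [-116.2  -23.9  145. ] lens [-25.9   0.1 100. ]
```

View pics/w7c.png

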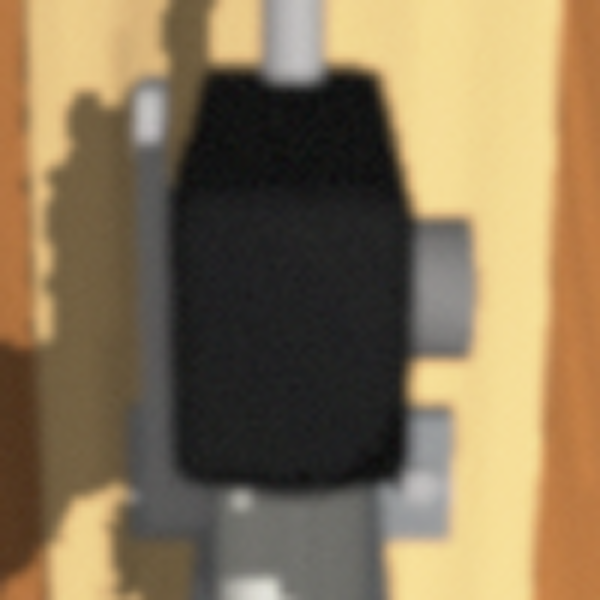

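Run:
```python
from h import *
goto(st(-115.5,-2.2,190),150)
c=goto(st(-115.5,-2.2,180),100)
hit=bot.movel([c[0],c[1],124],rot=[pi,0,YAW],max_speed=70,threshold=8)
S("down %s"%hit)
if not hit:
    bot.grip(0.1,50); S("grip"); bot.dwell(.2); S("grip+")
cv2.imwrite("pics/w8.png",imaging.capture("wrist"))
cv2.imwrite("pics/s8.png",cv2.resize(imaging.capture("side")[60:260,260:460],None,fx=3,fy=3,interpolation=cv2.INTER_CUBIC))
```

```text
down False 18.75 [ 542.87 -233.51  124.38] yaw 1.395 F [-0.2 -1.1 -0.7] op 0.784
grip 19.17 [ 541.99 -233.38  125.19] yaw 1.3946 F [-4.9  0.1  8.2] op 0.36
grip+ 19.37 [ 542.01 -233.4   125.21] yaw 1.3946 F [-4.6  1.5  7.7] op 0.367
```

View pics/w8.png

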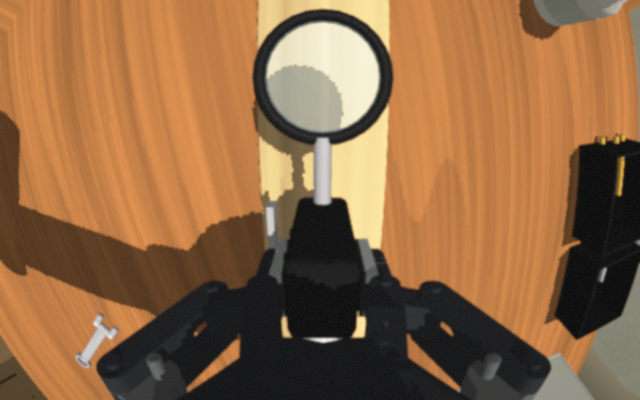

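View pics/s8.png

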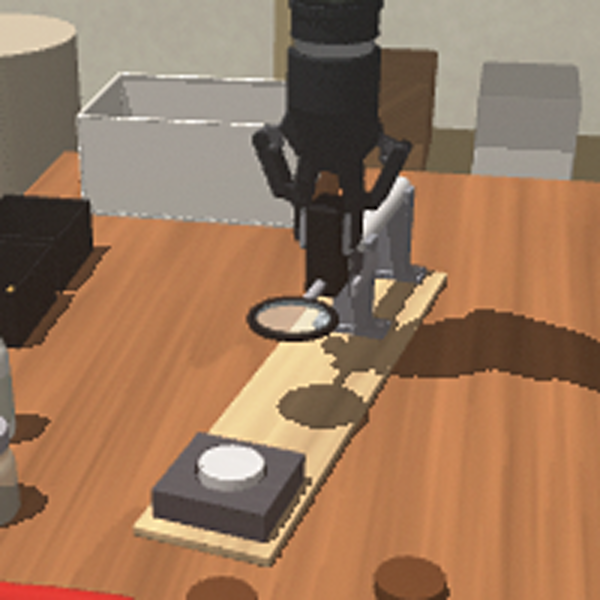

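The grip on handle and button reads about 0.36, against about 0.44 if the button were still out, so the button is in. Next I pull, guarded by force.

Run:
```python
from h import *
p0=bot.get_state()['tcp_pos']; np.save("p0.npy",p0)
base=st(-115.5,-1.2,124)
for d in (20,60,80):
    hit=bot.movel(list(base+EX*d),rot=[pi,0,YAW],max_speed=60,threshold=20)
    s=S(f"d={d} hit={hit}"); print("  travel",np.round([(s['tcp_pos']-p0)@EX,(s['tcp_pos']-p0)@EY],2),"Fx",round(s['contact_force']@EX,1),"Fy",round(s['contact_force']@EY,1))
    if hit:break
cv2.imwrite("pics/s9.png",cv2.resize(imaging.capture("side")[60:260,260:460],None,fx=3,fy=3,interpolation=cv2.INTER_CUBIC))
```

```text
d=20 hit=False 19.95 [ 545.5  -213.97  125.19] yaw 1.3949 F [-1.8 -1.3  6. ] op 0.358
  travel [19.74 -0.07] Fx -1.6 Fy 1.5
d=60 hit=False 20.77 [ 552.61 -174.87  125.2 ] yaw 1.3947 F [-2.4 -1.8  6.2] op 0.357
  travel [59.47 -0.23] Fx -2.2 Fy 2.1
d=80 hit=False 21.25 [ 556.1  -155.59  125.18] yaw 1.3946 F [-1.5 -2.7  5.7] op 0.363
  travel [79.07 -0.3 ] Fx -2.9 Fy 1.0
```

View pics/s9.png

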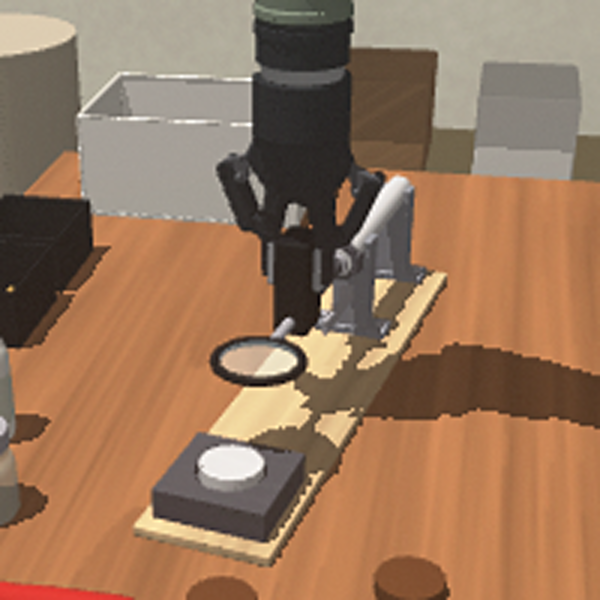

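Run:
```python
from h import *
p0=np.load("p0.npy");base=st(-115.5,-1.2,124)
def rep(t):
    s=S(t);print("  travel",np.round([(s['tcp_pos']-p0)@EX,(s['tcp_pos']-p0)@EY],2),"Fx",round(s['contact_force']@EX,1),"Fy",round(s['contact_force']@EY,1));return s
hit=bot.movel(list(base+EX*134),rot=[pi,0,YAW],max_speed=60,threshold=20);rep(f"134 {hit}")
hit=bot.movel(list(base+EX*152),rot=[pi,0,YAW],max_speed=20,threshold=10);rep(f"stop {hit}")
bot.dwell(.3);rep("hold")
cv2.imwrite("pics/s10.png",cv2.resize(imaging.capture("side")[60:260,260:460],None,fx=3,fy=3,interpolation=cv2.INTER_CUBIC))
cv2.imwrite("pics/w10.png",imaging.capture("wrist"))
cv2.imwrite("pics/t10.png",imaging.capture("top"))
```

```text
134 False 22.35 [ 565.67 -102.76  125.17] yaw 1.3944 F [-1.9 -4.6  6.2] op 0.36
  travel [132.76  -0.48] Fx -4.9 Fy 1.1
stop True 22.93 [566.84 -96.32 125.19] yaw 1.3929 F [-2.5 -4.7  4. ] op 0.358
  travel [139.31  -0.5 ] Fx -5.1 Fy 1.7
hold 23.23 [566.8  -96.57 125.2 ] yaw 1.3924 F [-1.5 -3.8  4.6] op 0.359
  travel [139.05  -0.51] Fx -4.0 Fy 0.8
```

View pics/s10.png

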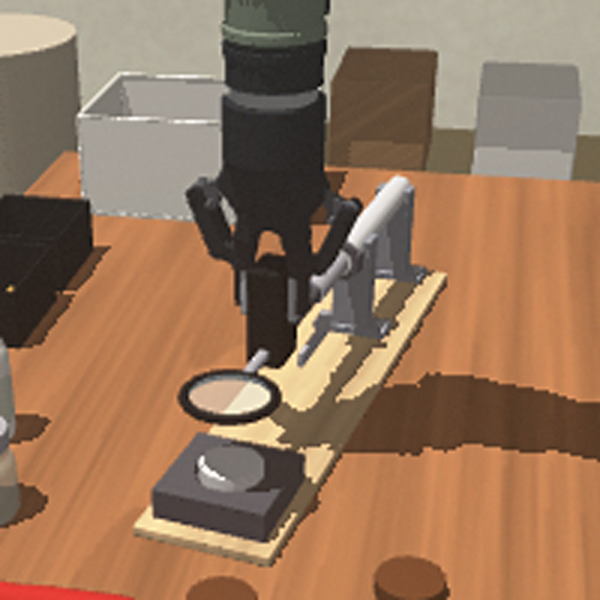

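View pics/w10.png

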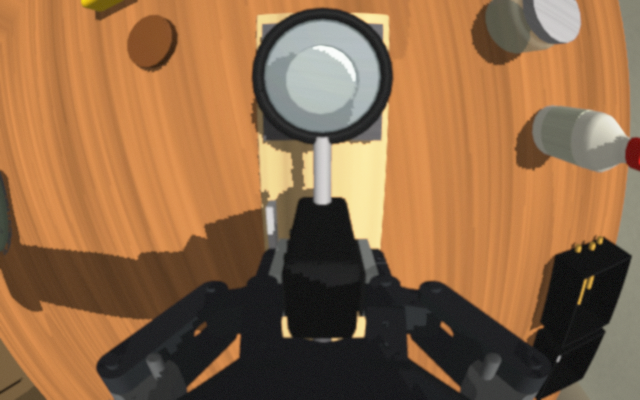

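View pics/t10.png

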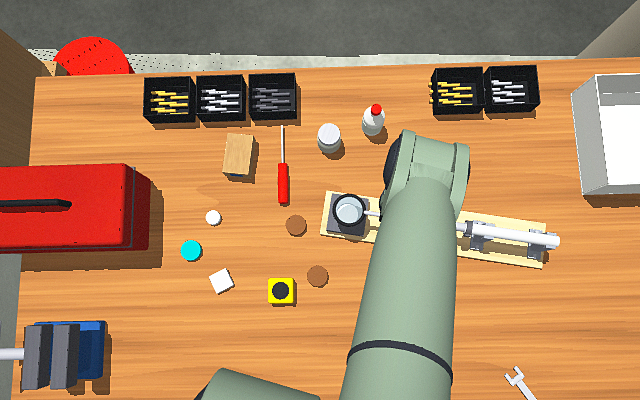

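The lens is over the blank at travel ≈139 mm, but the residual force is only about the spring force. I'll preload gently against the second stop.

Run:
```python
from h import *
p0=np.load("p0.npy")
ex=EX
s=bot.get_state();start=s['tcp_pos'].copy();tgt0=st(-115.5,-1.2,124)+EX*139
for k in np.arange(0.5,6,0.5):
    bot.movel(list(tgt0+EX*k),rot=[pi,0,YAW],max_speed=10);bot.dwell(.1)
    F=np.mean([bot.get_state()['contact_force'] for _ in range(4)],0);p=bot.get_state()['tcp_pos']
    print(k,"travel",round((p-p0)@EX,2),"Fx",round(F@EX,1),"F",np.round(F,1))
    if F@EX<-13:break
bot.dwell(1.0);s=S("hold");print((s['tcp_pos']-p0)@EX,s['contact_force']@EX)
cv2.imwrite("pics/w11.png",imaging.capture("wrist"))
```

```text
0.5 travel 137.95 Fx -5.1 F [-2.4 -4.8  7. ]
1.0 travel 138.52 Fx -6.1 F [-2.4 -5.8  6.5]
1.5 travel 139.06 Fx -4.7 F [-1.9 -4.4  6.4]
2.0 travel 139.56 Fx -4.8 F [-1.4 -4.6  7.2]
2.5 travel 140.07 Fx -5.5 F [-2.6 -5.1  6.8]
3.0 travel 140.13 Fx -6.1 F [-2.2 -5.8  6.8]
3.5 travel 140.16 Fx -8.2 F [-2.9 -7.8  6.1]
4.0 travel 140.21 Fx -9.4 F [-3.1 -9.   5.9]
4.5 travel 140.22 Fx -11.8 F [ -3.2 -11.5   5.6]
5.0 travel 140.22 Fx -12.1 F [ -3.7 -11.7   5.4]
5.5 travel 140.26 Fx -13.6 F [ -3.  -13.3   6. ]
hold 28.23 [567.04 -95.38 125.13] yaw 1.3925 F [ -4.3 -13.7   5. ] op 0.362
140.26527224271985 -14.220443938170707
```

Travel levels off at 140.2 mm while the force climbs to 14 N, so this is the hard second stop. One last look before handing in.

View pics/w11.png

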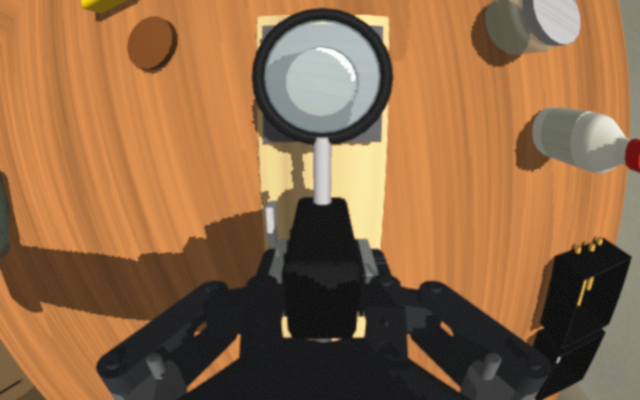

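The lens ring at (323,75) stands over the seated blank at (322,82), and the handle at (323,265) is still gripped.

```bash
python3 -c "
from h import *
bot.sign_off(); S('done')"
```

```text
the job is handed in; nothing more can be done
the job is handed in; nothing more can be done
```

I laid the large aluminium blank in the die and let go of it. Then I squeezed the handle and button together, pulled the telescope out to its second stop, and handed the job in at about 28 s while still gripping and pulling.

- **Blank:** it touched down with the TCP at z = 33.0 mm, as expected for seated (resting on the rim would have read about 38 mm). After release the wrist and side views showed it level and inside the cavity, and the last wrist view still shows it there under the lens.
- **Telescope:** travel levelled off at 140.2 mm while the holding force rose to about 14 N, which marks the hard second stop. The grip reading stayed near 0.36, consistent with the button being in.
- **Other objects:** in the top view taken once the telescope was out, the bystanders and look-alikes were where they started. I compared this by eye only.

**Disagreements:**
- The first stop detection triggered at about 139 mm with only spring force on the arm, so I pulled on until the force built up.
- The wrist camera put the blank 1.3 mm off the jaw centre, and I corrected for that when placing it.

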